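Put the spice canisters back in the row of their own height

ROBOT

A 7-joint arm with a two-finger parallel gripper is mounted at the origin on a cart in front of the work surface, level with it; the furniture and walls round the work are solid. World frame = base frame: x ahead of the robot, y to its left, z up, the work surface at z = 0. Lengths are in m, angles in rad, forces in N, time in s.
With the tool pointing down it reaches from about 0.35 to 0.9 m from the base axis. Payload 19.9 kg.
Tool frame: the origin (TCP) lies at the very end of the fingers, on their centre line; the grasp point (between the pads) lies pinch_z behind it (pinch_z is the distance from the TCP to the grasp point, in m); z points along the fingers, y is the line along which they close (so a half turn about z gives the same grasp; the last joint's range is limited). The gripper opens to 85 mm and grips with 20 to 120 N. Pads are 22 mm wide; open, the fingers measure 114 mm over their backs; the gripper's body (76 mm by 85 mm) begins 54 mm behind the grasp point. The pads swing forward as they close: fully open they stand 13 mm farther back than shut.
Start: joints at [1.069, 0.417, -0.01, 1.614, 0.005, 1.111, -0.053], TCP at [0.278, -0.56, 0.231] pointing down, gripper open.
Joint ranges: [-2.81, 2.81], [-0.39, 2.02], [-1.27, 1.25], [0.06, 2.57], [-1.19, 4.33], [0.19, 2], [-2.82, 2.82]. Speed limits (rad/s): [1.89, 1.89, 2.39, 2.39, 3.01, 3.01, 3.01].

INTERFACE

Orientations are given as a unit quaternion [w, x, y, z].
In Python, from rig import * gives the robot as it stands. The module is installed in compiled form; this text tells all that it offers.
- The arm moves only by the shell command python3 -m creep 'ROWS' [FORCE]. ROWS is JSON, a list of rows, each a list of 3 entries, a list of its own where there are three numbers: the shift along the tool's x, y, z as a fraction of full scale, then the turn about the tool's z as a fraction of full scale, then the closure, from -1 (fully open) to 1 (shut). A call has 1 to 20 rows; each row shifts and turns the commanded pose from where the row before left it, along the tool's axes as they then stand; what a row does not reach is not made up. Full scale, the value 1, is 0.75 m for a shift and pi rad for a turn. A row lasts 1/12 s, in which the tool goes at most 41.7 mm and 7.16 degrees, less where a joint would pass 70% of its speed; a pose out of reach is approached as far as the arm can. A call with a number of a shift or a turn outside -1 to 1 is refused whole. A call with a gripper value outside its range is refused whole. The fingers move at their own pace and stop on an object; FORCE is the grip in N (left out, the last holds). Time passes only in rows, so rows that do not move let the fingers close. It gives the time, the measured TCP pose, the force, the opening and the grip force at its end, in the units of the state.
- get_obs(): the state, without advancing time (a new reading comes with each control period).
- read_camera(name): name is "scene" or "top"; returns (picture, depth): 480x640x3 uint8, red, green, blue; 480x640 float32, m along the optical axis (not along the pixel's ray), 0 where there is no reading.
- camera_info(name): a dict with "intrinsics" (3x3 intrinsics, pixels), "k1" (the pictures are not rectified: a ray, as slopes to the right and down, at radius r is drawn at 1 + k1 r^2 times it, then the intrinsics apply), "pose" (4x4, takes a point from camera to world coordinates). Camera axes: x right, y down, z forward; pixel columns grow to the right and rows downward; lengths in m; the calibration is good to about 2 mm. A picture is of the moment at which its call begins. camera_info takes no time and is no camera call.
- close_job(): hands the job in; it is judged then, once.
The state is a dict: "time": time; "qpos": joint angles; "qd": joint speeds; "effort": joint torques, N m; "ee_pos": TCP position; "ee_rot": TCP orientation; "contact_force": force on the tool from outside, world axes, zero at the start; "moment": the same for the moment, N m; "grip_width": finger opening in m; "grasp_force": force on a finger pad.
Only numpy, scipy, OpenCV 4.12 (cv2) and the standard library are available. Lean on these libraries where they do the work, as an engineer would, in place of code of your own. Each camera call takes 0.05 s, during which the arm holds its last target. There are 200 camera calls.

TASK

Two steel spice canisters, a tall one and a short one, have been left out on the counter between two wooden racks; one rack holds a row of tall canisters, the other a row of short ones. Put each loose canister into the empty compartment of the rack with canisters of its own height. Set it down upright on the rack's floor, without tipping it over on the way, and let go.

Things in the scene. Friction and masses are not known exactly. Their poses are not given: they have to be found in the camera images.
- tall_canister: The loose tall spice canister: upright plain steel cylinder, 40 mm in diameter and 115 mm high including its flat push-on lid, 180 g or so. Stands on the counter between the two racks. Origin: centre of its underside; z up its axis.
- short_canister: The loose short spice canister: upright plain steel cylinder, 40 mm in diameter and 75 mm high including its flat push-on lid, 120 g or so. Stands on the counter between the two racks. Origin: centre of its underside; z up its axis.
- tall_row: Low wooden three-compartment rack fixed to the counter, 194 mm long (its x) by 68 mm wide (its y), walls 22 mm high and 5 mm thick, floor 5 mm thick. Three square compartments 58 mm inside, centred at x = -63, 0 and +63 mm. The middle and the +x ones each hold a tall (115 mm) canister, fixed there, whose lids are 120 mm above the counter; the compartment at x = -63 mm, the end towards the robot, is empty. Origin: centre of the rack's underside, on the counter.
- short_row: Low wooden three-compartment rack fixed to the counter, 194 mm long (its x) by 68 mm wide (its y), walls 22 mm high and 5 mm thick, floor 5 mm thick. Three square compartments 58 mm inside, centred at x = -63, 0 and +63 mm. The middle and the +x ones each hold a short (75 mm) canister, fixed there, whose lids are 80 mm above the counter; the compartment at x = -63 mm, the end towards the robot, is empty. Origin: centre of the rack's underside, on the counter.

How it is judged:
By the outcome, as a careful person would: the job done as asked, in the order asked, and still so for the second after the job is handed in, with the robot touching nothing.
It also fails if it takes over 53 s, if anything falls off the work surface, if the arm or the gripper's body presses on something with over 40 N, if the wrist force passes 120 N, or if a joint passes its speed limit or range.

## Working session

There is one attempt and no reset: what is moved stays moved. The work goes in short steps, Python scripts to look and compute and a shell command to move; the robot and the scene stay as the last step left them, time stands still between calls to the robot, and variables do not carry over. Pictures are saved under pics/ and viewed, at most 10 in all, crops included, and the job is handed in when it is done.

```bash
mkdir -p pics
python3 - <<'E'
from rig import *
import cv2,numpy as np
o=get_obs();print({k:np.round(v,4) for k,v in o.items()})
try: print(pinch_z)
except Exception as e: print(e)
for n in("scene","top"):
    p,d=read_camera(n);cv2.imwrite(f"pics/{n}0.png",p[:,:,::-1]);np.savez(f"{n}0.npz",p=p,d=d)
    print(n,{k:np.round(v,4).tolist() for k,v in camera_info(n).items()})
E
```

```text
{'time': np.float64(0.0), 'qpos': array([ 1.0685,  0.418 , -0.0103,  1.6142,  0.0047,  1.1106, -0.053 ]), 'qd': array([ 0.003 , -0.0001,  0.0003,  0.0001, -0.0003,  0.002 ,  0.0006]), 'effort': array([-1.00000e-04, -8.64449e+01,  6.78800e-01, -4.34895e+01,
        1.91000e-02,  7.50000e-03,  0.00000e+00]), 'ee_pos': array([ 0.2778, -0.5595,  0.2307]), 'ee_rot': array([-6.000e-04,  9.736e-01,  2.284e-01, -2.000e-04]), 'contact_force': array([-0.0752, -0.1389, -0.0199]), 'moment': array([-0.0118,  0.0218, -0.0164]), 'grasp_force': np.float64(0.0), 'grip_width': np.float64(0.086)}
0.0187
scene {'intrinsics': [[589.4414, 0.0, 316.0682], [0.0, 589.4414, 246.6156], [0.0, 0.0, 1.0]], 'k1': -0.1622, 'pose': [[-0.8001, -0.3802, 0.4641, 0.0668], [-0.5996, 0.5307, -0.5989, 0.5308], [-0.0186, -0.7575, -0.6526, 0.696], [0.0, 0.0, 0.0, 1.0]]}
top {'intrinsics': [[539.6514, 0.0, 327.8341], [0.0, 539.6514, 240.9957], [0.0, 0.0, 1.0]], 'k1': 0.0329, 'pose': [[0.025, -0.9968, 0.0763, 0.4863], [-0.9994, -0.0267, -0.0222, -0.0563], [0.0241, -0.0757, -0.9968, 0.8836], [0.0, 0.0, 0.0, 1.0]]}
```

View pics/scene0.png

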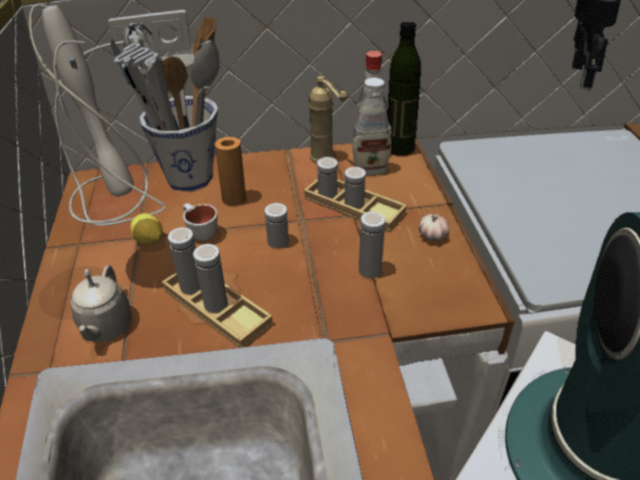

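View pics/top0.png

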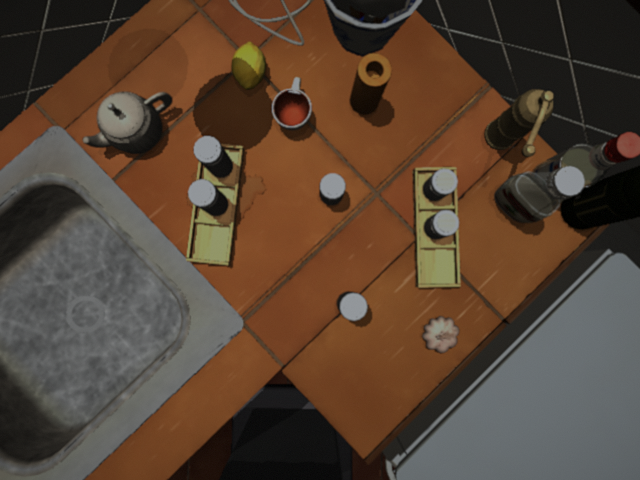

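The top view shows the tall rack on the left (about 215,205) with its empty compartment at (211,243), and the short rack on the right (about 438,228) with its empty one at (438,267). The loose tall canister's lid is at (353,307) and the short one's at (332,188). The scene view agrees, with the tall one near and the short one far.

```bash
cat > h.py <<'E'
import numpy as np,cv2
from rig import *
def ray(n,uv):
    c=camera_info(n);K=np.array(c["intrinsics"]);T=np.array(c["pose"])
    d=((np.array(uv)-K[:2,2])/[K[0,0],K[1,1]]);s=d.copy()
    for _ in range(20): s=d/(1+c["k1"]*(s@s))
    return T[:3,3],T[:3,:3]@np.array([s[0],s[1],1])
def onz(n,uv,z):
    o,d=ray(n,uv);return o+d*(z-o[2])/d[2]
def dep(n,uv,D):
    o,d=ray(n,uv);u,v=np.round(uv).astype(int);z=np.median(D[v-2:v+3,u-2:u+3]);return o+d*z
E
python3 - <<'E'
from h import *
f=np.load("top0.npz");p,D=f["p"],f["d"];hsv=cv2.cvtColor(p,cv2.COLOR_RGB2HSV)
m=cv2.inRange(hsv,(0,0,125),(179,60,255));m=cv2.morphologyEx(m,cv2.MORPH_OPEN,np.ones((3,3)))
for name,(u,v),z in[("tallL",(353,307),.115),("shortL",(332,188),.075),("t_far",(208,151),.12),("t_mid",(203,194),.12),("s_far",(443,183),.08),("s_mid",(442,224),.08)]:
    q=np.zeros_like(m);q[v-18:v+19,u-18:u+19]=m[v-18:v+19,u-18:u+19]
    cs,_=cv2.findContours(q,0,cv2.CHAIN_APPROX_NONE);c=max(cs,key=cv2.contourArea)
    (a,b),r=cv2.minEnclosingCircle(c);
    e=cv2.fitEllipse(c)
    P=onz("top",e[0],z);print(name,np.round(e[0],1),np.round(e[1],1),"r",round(r,1),"P",P.round(4),"depthP",dep("top",e[0],D).round(4),"diam",round(max(e[1])/539*(.8836-z),4))
ym=cv2.inRange(hsv,(20,60,70),(35,200,255))
for name,(x0,x1,y0,y1) in dict(tall=(180,250,140,270),short=(408,466,160,295)).items():
    q=np.zeros_like(ym);q[y0:y1,x0:x1]=ym[y0:y1,x0:x1]
    h=cv2.convexHull(np.vstack(cv2.findContours(cv2.morphologyEx(q,cv2.MORPH_OPEN,np.ones((2,2))),0,2)[0]))
    b=cv2.boxPoints(cv2.minAreaRect(h));W=np.array([onz("top",x,.022)[:2] for x in b])
    s=[np.linalg.norm(W[i]-W[i-1]) for i in range(4)];c=W.mean(0)
    i=0 if s[0]>s[1] else 1;a=W[i]-W[i-1];a*=np.sign(a[0]);a/=np.linalg.norm(a)
    print(name,b.round(1).tolist(),"sides",np.round(s,4),"ctr",c.round(4),"axis",a.round(4),"yaw",np.degrees(np.arctan2(a[1],a[0])).round(1),"slot",(c-.063*a).round(4))
E
```

```text
tallL [353.2 306.3] [25.3 25.6] r 13.2 P [ 0.4533 -0.1116  0.115 ] depthP [ 0.4534 -0.1114  0.1168] diam 0.0365
shortL [332.1 185.1] [24.  24.2] r 12.5 P [ 0.6333 -0.0786  0.075 ] depthP [ 0.6329 -0.0785  0.0773] diam 0.0362
t_far [206.6 148.6] [25.1 25.6] r 13.2 P [0.6722 0.1029 0.12  ] depthP [0.6718 0.1026 0.1217] diam 0.0363
t_mid [201.2 192. ] [25.5 26. ] r 13.6 P [0.6095 0.1081 0.12  ] depthP [0.6093 0.1077 0.1218] diam 0.0369
s_far [444.6 180.5] [23.8 24.3] r 12.7 P [ 0.6442 -0.2484  0.08  ] depthP [ 0.6437 -0.2478  0.0825] diam 0.0362
s_mid [446.  222.3] [23.5 24.4] r 12.5 P [ 0.5808 -0.2511  0.08  ] depthP [ 0.5805 -0.2505  0.0824] diam 0.0364
tall [[186.60000610351562, 261.3999938964844], [201.0, 142.10000610351562], [243.6999969482422, 147.1999969482422], [229.3000030517578, 266.5]] sides [0.0678 0.1932 0.0689 0.1936] ctr [0.607 0.106] axis [ 0.9971 -0.0756] yaw -4.3 slot [0.5442 0.1108]
short [[415.0, 168.5], [457.5, 167.3000030517578], [460.8999938964844, 287.0], [418.3999938964844, 288.20001220703125]] sides [0.1934 0.0692 0.1937 0.068 ] ctr [ 0.5792 -0.2521] axis [0.9991 0.0412] yaw 2.4 slot [ 0.5162 -0.2547]
```

```bash
python3 -m creep '[[[0,0,0],0.0293,-1],[[0,0,0],0.0293,-1],[[0,0,0],0.0293,-1],[[0,0,0],0.0293,-1],[[0,0,0],0.0293,-1],[[0.0156,-0.0398,0],0,-1],[[0.0156,-0.0398,0],0,-1],[[0.0156,-0.0398,0],0,-1],[[0.0156,-0.0398,0],0,-1],[[0.0156,-0.0398,0],0,-1],[[0.0156,-0.0398,0],0,-1],[[0.0156,-0.0398,0],0,-1],[[0.0156,-0.0398,0],0,-1],[[0.0156,-0.0398,0],0,-1],[[0.0156,-0.0398,0],0,-1],[[0.0156,-0.0398,0],0,-1],[[0.0156,-0.0398,0],0,-1],[[0.0156,-0.0398,0],0,-1],[[0.0156,-0.0398,0],0,-1],[[0.0156,-0.0398,0],0,-1]]' 50
```

```text
time: 1.77
ee_pos: [0.4533, -0.1104, 0.2312]
ee_rot: [-0.0, 1.0, 0.0, -0.0]
contact_force: [-0.0, -0.5, -0.4]
grip_width: 0.0854
grasp_force: 0.0
```

```bash
python3 -m creep '[[[0,0.0016,0],0,-1],[[0,0,0.0215],0,-1],[[0,0,0.0215],0,-1],[[0,0,0.0215],0,-1],[[0,0,0.0215],0,-1],[[0,0,0.0215],0,-1],[[0,0,0.0215],0,-1],[[0,0,0.0215],0,-1],[[0,0,0.0215],0,-1],[[0,0,0.0215],0,-1],[[0,0,0.0215],0,-1],[[0,0,0],0,-1],[[0,0,0],0,-1]]'
python3 - <<'E'
from h import *
p,d=read_camera("scene");cv2.imwrite("pics/s1.png",cv2.resize(p[150:330,260:500,::-1],None,fx=3,fy=3))
E
```

```text
time: 2.85
ee_pos: [0.4527, -0.113, 0.0697]
ee_rot: [-0.0, 1.0, 0.0, -0.001]
contact_force: [-0.4, 0.3, 0.4]
grip_width: 0.0855
grasp_force: 0.0
```

View pics/s1.png

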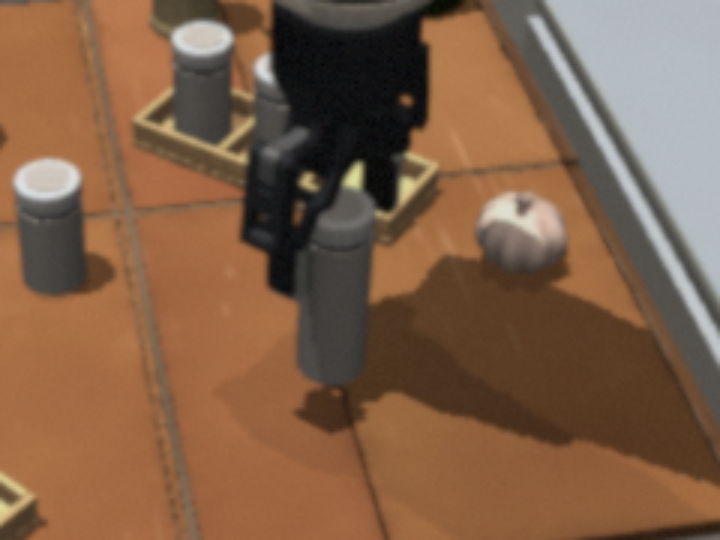

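The fingers straddle the tall canister, whose lid is at crop (340,210), and it stands upright. Closing.

```bash
python3 -m creep '[[[0,0,0],0,1],[[0,0,0],0,1],[[0,0,0],0,1],[[0,0,0],0,1],[[0,0,0],0,1],[[0,0,0],0,1],[[0,0,0],0,1],[[0,0,0],0,1],[[0,0,0],0,1],[[0,0,0],0,1],[[0,0,0],0,1],[[0,0,0],0,1]]' 50
```

```text
time: 3.9
ee_pos: [0.4536, -0.1131, 0.0707]
ee_rot: [0.0, 1.0, 0.0, 0.0]
contact_force: [-1.9, 1.3, 8.1]
grip_width: 0.039
grasp_force: 49.2
```

```bash
python3 -m creep '[[[0,0,-0.0107],0,1],[[0,0,-0.0213],0,1],[[0,0,-0.0213],0,1],[[0,0,-0.0213],0,1],[[0,0,-0.0213],0,1],[[0,0,-0.0107],0,1],[[0.0102,-0.025,0],0,1],[[0.0102,-0.025,0],0,1],[[0.0102,-0.025,0],0,1],[[0.0102,-0.025,0],0,1],[[0.0102,-0.025,0],0,1],[[0.0102,-0.025,0],0,1],[[0.0102,-0.025,0],0,1],[[0.0102,-0.025,0],0,1],[[0.0102,-0.025,0],0,1],[[0.0102,-0.025,0],0,1],[[0.0102,-0.025,0],0,1],[[0.0102,-0.025,0],0,1],[[0,0,0],0,1],[[0,0,0],0,1]]'
python3 - <<'E'
from h import *
for n in("scene","top"):
    p,d=read_camera(n);q=p[150:350,130:370] if n=="scene" else p[130:330,130:370]
    cv2.imwrite(f"pics/{n}2.png",cv2.resize(q[:,:,::-1],None,fx=3,fy=3))
E
```

```text
time: 5.57
ee_pos: [0.5446, 0.1128, 0.1497]
ee_rot: [-0.0, 1.0, 0.001, -0.0]
contact_force: [-0.8, -1.3, -1.4]
grip_width: 0.0387
grasp_force: 50.5
```

View pics/scene2.png

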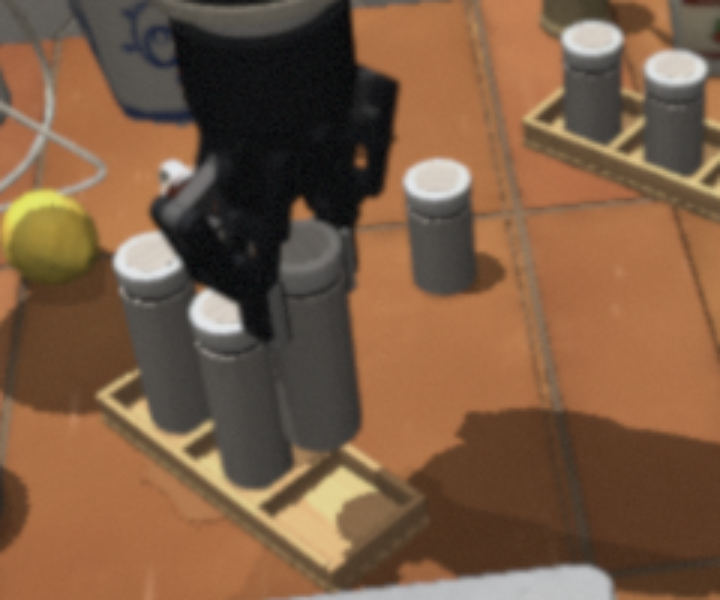

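The tall canister hangs upright, with its underside near crop (320,435), above and behind the empty compartment at (345,510). I'll check the underside and slot positions in this view.

Run:
```python
from h import *
# compartment corners at rim, crop px -> world
for n,(a,b),z in [("rim right",(425,500),.022),("rim near",(340,578),.022),("under",(322,437),.079)]:
    print(n,onz("scene",(130+a/3,150+b/3),z).round(4))
c=np.load("scene0.npz")["p"];hsv=cv2.cvtColor(c,cv2.COLOR_RGB2HSV)
q=cv2.inRange(hsv,(20,60,90),(35,200,255));z=np.zeros_like(q);z[260:350,155:280]=q[260:350,155:280]
h=cv2.convexHull(np.vstack(cv2.findContours(z,0,2)[0]))[:,0]
W=np.array([onz("scene",x,.022)[:2] for x in h]);a=np.array([.9971,-.0756]);b=np.array([.0756,.9971])
print("min along axis",(W@a).min(),"expected", np.array([.607,.106])@a-.097,"perp range",(W@b).min(),(W@b).max(),"expected ctr",np.array([.607,.106])@b)
```

```text
rim right [0.5024 0.085  0.022 ]
rim near [0.5028 0.1502 0.022 ]
under [0.5335 0.1206 0.079 ]
min along axis 0.4986605676876968 expected 0.5002261 perp range 0.12064596369355188 0.188939737151832 expected ctr 0.1515818
```

```bash
python3 -m creep '[[[0,0,0.0151],0,1],[[0,0,0.0151],0,1],[[0,0,0.0151],0,1],[[0,0,0.0151],0,1],[[0,0,0.0151],0,1],[[0,0,0.0151],0,1],[[0,0,0.0027],0,1],[[0,0,0.0027],0,1],[[0,0,0.0013],0,1],[[0,0,0],0,1],[[0,0,0],0,1]]'
```

```text
time: 6.58
ee_pos: [0.5451, 0.112, 0.0775]
ee_rot: [-0.0, 1.0, 0.0, 0.0]
contact_force: [0.5, 0.8, -0.9]
grip_width: 0.0391
grasp_force: 50.5
```

```bash
python3 -m creep '[[[0,0,0.0013],0,1],[[0,0,0.0013],0,1],[[0,0,0],0,1],[[0,0,0],0,1]]'
```

```text
time: 6.92
ee_pos: [0.5453, 0.112, 0.0757]
ee_rot: [-0.0, 1.0, 0.0, 0.001]
contact_force: [-0.9, -1.0, 7.0]
grip_width: 0.0391
grasp_force: 51.0
```

```bash
python3 -m creep '[[[0,0,0],0,-1],[[0,0,0],0,-1],[[0,0,0],0,-1],[[0,0,0],0,-1],[[0,0,0],0,-1],[[0,0,0],0,-1],[[0,0,0],0,-1],[[0,0,0],0,-1],[[0,0,0],0,-1],[[0,0,0],0,-1],[[0,0,-0.015],0,-1],[[0,0,-0.025],0,-1],[[0,0,-0.025],0,-1],[[0,0,-0.025],0,-1],[[0,0,-0.025],0,-1],[[0,0,-0.02],0,-1],[[0,0,0],0,-1]]'
```

```text
time: 8.33
ee_pos: [0.5461, 0.1123, 0.1801]
ee_rot: [-0.0, 1.0, 0.0, 0.002]
contact_force: [0.3, -0.0, 0.3]
grip_width: 0.0853
grasp_force: 0.0
```

```bash
python3 -m creep '[[[0.0145,0.0318,0],0,-1],[[0.0145,0.0318,0],0,-1],[[0.0145,0.0318,0],0,-1],[[0.0145,0.0318,0],0,-1],[[0.0145,0.0318,0],0,-1],[[0.0145,0.0318,0],0,-1],[[0.0145,0.0318,0],0,-1],[[0.0145,0.0318,0],0,-1],[[0,0,0],0,-1],[[0,0,0],0,-1]]'
python3 - <<'E'
from h import *
p,d=read_camera("scene");np.savez("s3.npz",p=p,d=d)
cv2.imwrite("pics/s3.png",cv2.resize(p[150:350,130:370,::-1],None,fx=3,fy=3))
E
```

```text
time: 9.17
ee_pos: [0.6319, -0.0802, 0.1761]
ee_rot: [-0.0, 1.0, -0.001, -0.0]
contact_force: [-0.0, 1.2, -0.1]
grip_width: 0.0856
grasp_force: 0.0
```

View pics/s3.png

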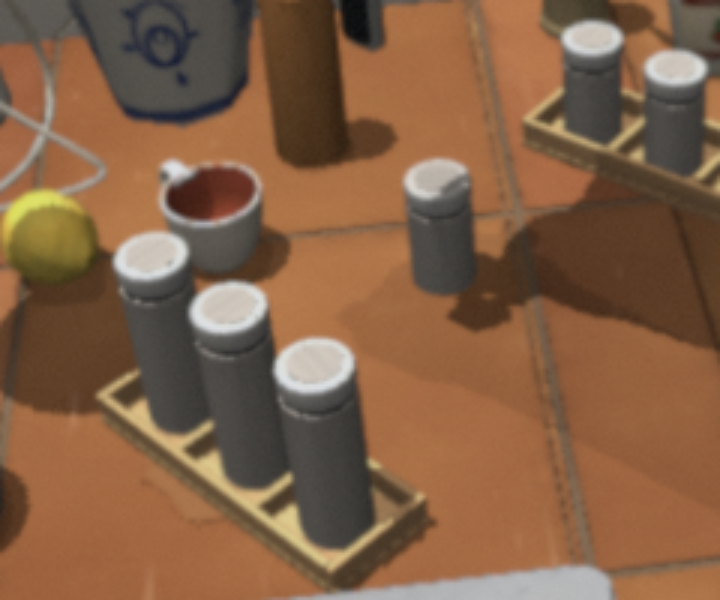

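The tall canister stands upright in its compartment, with its lid at crop (315,365). The short canister is undisturbed at (440,225). Descending on it.

```bash
python3 -m creep '[[[0.002,-0.002,0],0,-1],[[0,0,0.0207],0,-1],[[0,0,0.0207],0,-1],[[0,0,0.0207],0,-1],[[0,0,0.0207],0,-1],[[0,0,0.0207],0,-1],[[0,0,0.0207],0,-1],[[0,0,0.0207],0,-1],[[0,0,0.0207],0,-1],[[0,0,0.0207],0,-1],[[0,0,0],0,-1],[[0,0,0],0,-1]]'
```

```text
time: 10.22
ee_pos: [0.6331, -0.0762, 0.0365]
ee_rot: [-0.0, 1.0, 0.001, -0.001]
contact_force: [-1.2, 0.3, 0.7]
grip_width: 0.0852
grasp_force: 0.0
```

```bash
python3 -m creep '[[[0,0.0028,0],0,-1],[[0,0,0],0,1],[[0,0,0],0,1],[[0,0,0],0,1],[[0,0,0],0,1],[[0,0,0],0,1],[[0,0,0],0,1],[[0,0,0],0,1],[[0,0,0],0,1],[[0,0,0],0,1],[[0,0,0],0,1],[[0,0,0],0,1],[[0,0,0],0,1]]'
```

```text
time: 11.3
ee_pos: [0.6337, -0.0795, 0.0372]
ee_rot: [0.0, 1.0, 0.0, 0.0]
contact_force: [-2.0, 0.4, 6.2]
grip_width: 0.039
grasp_force: 49.6
```

```bash
python3 -m creep '[[[0,0,-0.012],0,1],[[0,0,-0.0225],0,1],[[0,0,-0.0225],0,1],[[0,0,-0.0225],0,1],[[0,0,-0.0225],0,1],[[0,0,-0.0225],0,1],[[0,0,-0.0225],0,1],[[-0.0142,0.0212,0],0,1],[[-0.0142,0.0212,0],0,1],[[-0.0142,0.0212,0],0,1],[[-0.0142,0.0212,0],0,1],[[-0.0142,0.0212,0],0,1],[[-0.0142,0.0212,0],0,1],[[-0.0142,0.0212,0],0,1],[[-0.0142,0.0212,0],0,1],[[-0.0142,0.0212,0],0,1],[[-0.0142,0.0212,0],0,1],[[-0.0142,0.0212,0],0,1],[[0,0,0],0,1],[[0,0,0],0,1]]'
python3 - <<'E'
from h import *
p,d=read_camera("scene")
cv2.imwrite("pics/s4.png",cv2.resize(p[100:280,260:500,::-1],None,fx=3,fy=3))
E
```

```text
time: 12.97
ee_pos: [0.5159, -0.2553, 0.1474]
ee_rot: [0.0, 1.0, -0.001, 0.0]
contact_force: [0.2, 1.1, -1.3]
grip_width: 0.0387
grasp_force: 50.2
```

View pics/s4.png

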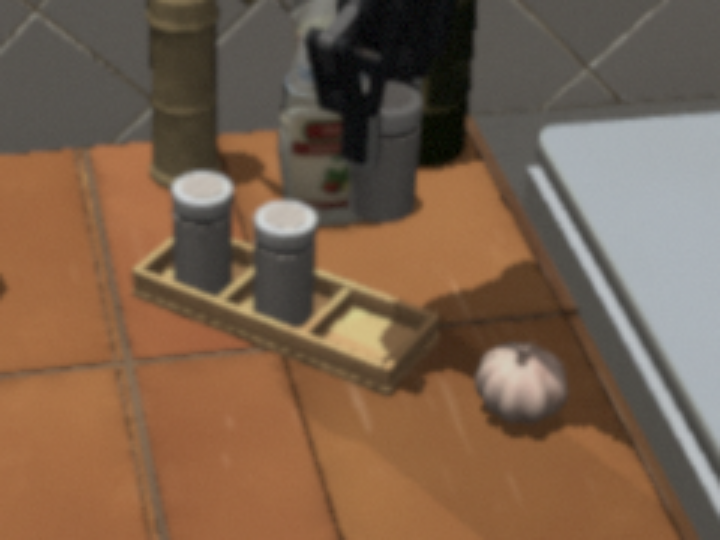

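The short canister hangs upright, with its underside near crop (385,210), above the empty compartment at (375,335). Lowering it.

```bash
python3 -m creep '[[[0,0,0.0165],0,1],[[0,0,0.0165],0,1],[[0,0,0.0165],0,1],[[0,0,0.0165],0,1],[[0,0,0.0165],0,1],[[0,0,0.0165],0,1],[[0,0,0.0165],0,1],[[0,0,0.0165],0,1],[[0,0,0.0027],0,1],[[0,0,0.0027],0,1],[[0,0,0],0,1],[[0,0,0],0,1],[[0,0,0],0,1]]'
```

```text
time: 14.1
ee_pos: [0.5167, -0.2546, 0.0444]
ee_rot: [0.0, 1.0, 0.0, 0.0]
contact_force: [0.7, 0.1, -1.0]
grip_width: 0.0387
grasp_force: 50.3
```

```bash
python3 -m creep '[[[0,0,0.0013],0,1],[[0,0,0.0013],0,1],[[0,0,0.0007],0,1],[[0,0,0],0,1],[[0,0,0],0,1]]'
```

```text
time: 14.52
ee_pos: [0.5168, -0.2545, 0.0421]
ee_rot: [0.0, 1.0, 0.0, 0.0]
contact_force: [-3.2, 1.4, 12.2]
grip_width: 0.0385
grasp_force: 51.7
```

```bash
python3 -m creep '[[[0,0,0],0,-1],[[0,0,0],0,-1],[[0,0,0],0,-1],[[0,0,0],0,-1],[[0,0,0],0,-1],[[0,0,0],0,-1],[[0,0,0],0,-1],[[0,0,0],0,-1],[[0,0,0],0,-1],[[0,0,0],0,-1],[[0,0,-0.015],0,-1],[[0,0,-0.025],0,-1],[[0,0,-0.03],0,-1],[[0,0,-0.03],0,-1],[[0,0,-0.03],0,-1],[[0,0,-0.03],0,-1],[[0,0,-0.03],0,-1],[[0,0,-0.02],0,-1],[[0,0,0],0,-1],[[0,0,0],0,-1]]'
python3 - <<'E'
from h import *
p,d=read_camera("scene")
cv2.imwrite("pics/s5.png",cv2.resize(p[130:360,130:450,::-1],None,fx=2.4,fy=2.4))
E
```

```text
time: 16.18
ee_pos: [0.5167, -0.2545, 0.2001]
ee_rot: [0.0, 1.0, 0.0, 0.001]
contact_force: [-1.1, -0.6, -0.2]
grip_width: 0.0853
grasp_force: 0.0
```

View pics/s5.png

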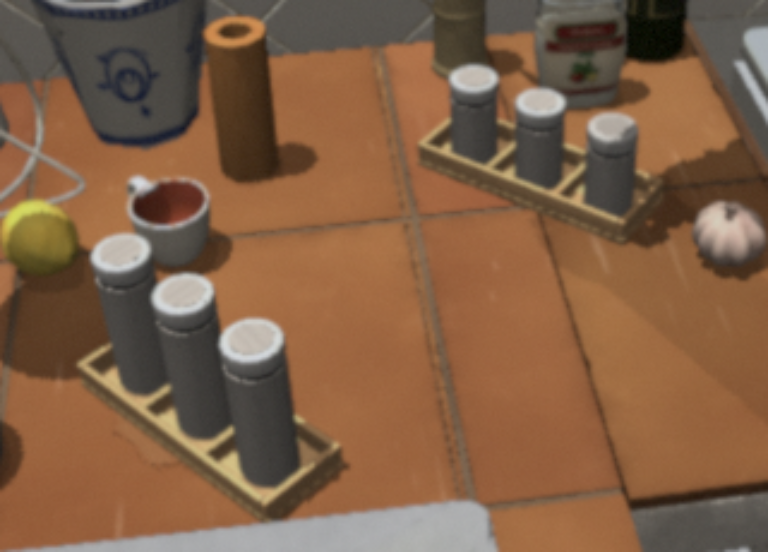

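Both loose canisters stand upright in their compartments: the tall one's lid is at crop (252,340), the short one's at (612,130). The gripper is clear of everything.

```bash
python3 -c "
from rig import *
print(close_job())"
```

```text
the job is handed in; nothing more can be done
None
```

Both canisters stand upright in the empty compartments of their matching racks, released with the gripper clear, and the job was handed in at about 16 s on the robot's clock.

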